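Load the three label unwinders from a pile of rolls

ROBOT

A 7-joint arm with a two-finger parallel gripper is mounted at the origin on a cart in front of the work surface, level with it; the furniture and walls round the work are solid. World frame = base frame: x ahead of the robot, y to its left, z up, the work surface at z = 0. Lengths are in m, angles in rad, forces in N, time in s.
With the tool pointing down it reaches from about 0.4 to 0.9 m from the base axis. Payload 5.5 kg.
Tool frame: the origin (TCP) lies at the very end of the fingers, on their centre line; the grasp point (between the pads) lies env.tcp_to_grasp behind it (env.tcp_to_grasp is the distance from the TCP to the grasp point, in m); z points along the fingers, y is the line along which they close (so a half turn about z gives the same grasp; the last joint's range is limited). The gripper opens to 92 mm and grips with 3 to 60 N. Pads are 19 mm wide; open, the fingers measure 130 mm over their backs; the gripper's body (75 mm by 190 mm) begins 47 mm behind the grasp point.
Start: joints at [1.368, 0.501, -0.427, 1.55, 0.221, 1.138, -0.21], TCP at [0.292, -0.581, 0.227] pointing down, gripper open.
Joint ranges: [-2.88, 2.88], [-0.31, 2.03], [-1.54, 1.56], [0.2, 2.42], [-1.41, 4.55], [0.19, 2.02], [-2.57, 2.57]. Speed limits (rad/s): [2.57, 2.57, 3.14, 3.14, 3.14, 3.14, 3.14].

INTERFACE

Orientations are given as a 3x3 rotation matrix whose columns are the frame's x, y, z axes.
In Python, from plant import env gives the robot as it stands.
- The arm moves only by the tool carry_out, never from a script. Its argument "deltas" is a list of rows, each an object with "travel": the shift along the tool's x, y, z normalised to -1 to 1, where 1 is 2.5 cm, a list of three; "angular": the turn, a rotation vector about the tool's x, y, z normalised to -1 to 1, where 1 is 1.5 rad, a list of three. A call has 1 to 10 rows; each row shifts and turns the commanded pose from where the row before left it, along the tool's axes as they then stand; what a row does not reach is not made up. A row lasts 1/8 s, in which the tool goes at most 62.5 mm and 10.7 degrees, less where a joint would pass 70% of its speed; a pose out of reach is approached as far as the arm can. A call with a number of a shift or a turn outside -1 to 1 is refused whole. A call with a gripper value outside its range is refused whole. "claw" is the opening, from 0 (shut) to 1 (fully open), set as the call begins (left out, the last holds). The fingers move at their own pace and stop on an object; "squeeze" is the grip in N (left out, the last holds). Time passes only in rows, so rows that do not move let the fingers close. It gives the time, the measured TCP pose, the force, the opening and the grip force at its end, in the units of the state.
- env.get_obs(): the state, without advancing time (a new reading comes with each control period).
- env.get_image(name): name is "scene" or "top" or "wrist"; returns a dict with "image" (480x640x3 uint8, blue, green, red), "depth" (480x640 float32, m along the optical axis (not along the pixel's ray), 0 where there is no reading), "intrinsics" (3x3 intrinsics, pixels), "R" (3x3) and "t" (3): a world point X has camera coordinates R X + t; the wrist camera has in their place "T_tool_cam" (4x4, takes a point from camera to tool coordinates, whose origin is the TCP and whose axes are the flange's). Camera axes: x right, y down, z forward; pixel columns grow to the right and rows downward; lengths in m; the calibration is good to about 2 mm. A picture is of the moment at which its call begins: read the wrist's pose just before it.
- env.close_job(): hands the job in; it is judged then, once.
The state is a dict: "clock": time; "joints": joint angles; "qd": joint speeds; "effort": joint torques, N m; "eef_pos": TCP position; "tcp_rot": TCP orientation; "ft_force": force on the tool from outside, world axes, zero at the start; "wrist_torque": the same for the moment, N m; "finger_gap": finger opening in m; "grasp_force": force on a finger pad.
Only numpy, scipy, OpenCV 4.12 (cv2) and the standard library are available. Lean on these libraries where they do the work, as an engineer would, in place of code of your own. Each camera call takes 0.05 s, during which the arm holds its last target. There are 200 camera calls.

TASK

Set up the bench for the next labelling run: take the pile of label rolls on the plywood board apart and put each roll on the unwinder whose hub fits its hole, the small roll on the small hub, the medium on the medium and the large on the large, lying flat on the disc with the hub in its hole. The empty cardboard core that is still on the medium unwinder goes into the grey bin. Leave the oil bottle on the board and the marker on the bench where they are.

Things in the scene. Friction and masses are not known exactly. Their poses are not given: they have to be found in the camera images.
- roll_large: The large label roll, at the bottom of the pile at the start: a white paper ring with green labels round it, lying flat, axis upright. Outer diameter 68 mm, 36 mm high, hole (bore) 44 mm right through. Origin: centre of its underside; z up along the axis. 110 g give or take 30 %. Grasp it across the outside.
- roll_medium: The medium label roll, at the middle of the pile at the start: a white paper ring with green labels round it, lying flat, axis upright. Outer diameter 57 mm, 40 mm high, hole (bore) 32 mm right through. Origin: centre of its underside; z up along the axis. 80 g give or take 30 %. Grasp it across the outside.
- roll_small: The small label roll, at the top of the pile at the start: a white paper ring with green labels round it, lying flat, axis upright. Outer diameter 46 mm, 46 mm high, hole (bore) 20 mm right through. Origin: centre of its underside; z up along the axis. 55 g give or take 30 %. Grasp it across the outside.
- empty_core: The empty cardboard core of the last roll: a brown tube 38 mm outside, 32 mm inside, 50 mm high, 20 g, standing upright over the hub of the medium unwinder at the start. Origin: centre of its lower end, z along its axis.
- unwinder_large: The large unwinder, fixed on the bench: round grey base 100 mm across, on it an aluminium disc 96 mm across, top 60 mm above the bench, that turns freely. Black hub in its middle, 38 mm across at the foot (the largest of the three), 24 mm at the top, 20 mm high. Origin: on the axis, at the bench; x points to the white guide roller, 80 mm off the axis, 90 mm high, 16 mm thick.
- unwinder_medium: The medium unwinder, fixed on the bench: round grey base 100 mm across, on it an aluminium disc 96 mm across, top 60 mm above the bench, that turns freely. Black hub in its middle, 26 mm across at the foot (the middle of the three), 14 mm at the top, 20 mm high. Origin: on the axis, at the bench; x points to the white guide roller, 80 mm off the axis, 90 mm high, 16 mm thick.
- unwinder_small: The small unwinder, fixed on the bench: round grey base 100 mm across, on it an aluminium disc 96 mm across, top 60 mm above the bench, that turns freely. Black hub in its middle, 15 mm across at the foot (the smallest of the three), 6 mm at the top, 20 mm high. Origin: on the axis, at the bench; x points to the white guide roller, 80 mm off the axis, 90 mm high, 16 mm thick.
- core_bin: The open grey bin for empty cores, fixed on the plywood board: 108 x 98 mm over the rim, 94 x 84 mm inside, 45 mm high, floor 3 mm thick. Origin: centre of its underside, which is 112 mm above the bench; x along the longer side.
- oil_bottle: A bystander: a clear sample bottle with black cap, 50 mm across, 102 mm high, standing on the plywood board (board top 112 mm above the bench). Origin: centre of its underside. Leave it alone.
- marker: A bystander: a white marker pen, 135 mm long, 16 mm thick, lying on the bench beyond the unwinders on the left. Origin: its centre, underside; y along it. Leave it alone.

How it is judged:
By the outcome, as a careful person would: the job done as asked, in the order asked, and still so for the second after the job is handed in, with the robot touching nothing.
It also fails if it takes over 104 s, if anything falls off the work surface, if the arm or the gripper's body presses on something with over 40 N, if the wrist force passes 120 N, or if a joint passes its speed limit or range.

## Working session

There is one attempt and no reset: what is moved stays moved. The work goes in short steps, Python scripts to look and compute and a tool call to move; the robot and the scene stay as the last step left them, time stands still between calls to the robot, and variables do not carry over. Pictures are saved under pics/ and viewed, at most 14 in all, crops included, and the job is handed in when it is done.

Besides the shell and the picture viewer there is one more tool, called after "Request:" by a JSON object that holds its "name" and its "arguments", one argument or row to a line. carry_out: Moves the arm, as the interface text tells. Scaled input: -1 to 1 covers 2.5 cm each way for a shift and 1.5 rad each way for a turn. Its arguments: {"type":"object","properties":{"deltas":{"type":"array","items":{"type":"object","properties":{"travel":{"type":"array","items":{"type":"number"}},"angular":{"type":"array","items":{"type":"number"}}}}},"claw":{"type":"number"},"squeeze":{"type":"number"}},"required":["deltas"]}

```bash
ls; mkdir -p pics; cat > h.py <<'E'
import numpy as np, cv2
from plant import env
def save(n,f):
    d=env.get_image(n); cv2.imwrite('pics/'+f,d['image']); np.savez('pics/'+f+'.npz',**{k:np.array(v) for k,v in d.items()}); return d
def cloud(d,Rt=None):
    z=d['depth']; K=d['intrinsics']; v,u=np.indices(z.shape)
    P=np.stack([(u-K[0,2])/K[0,0]*z,(v-K[1,2])/K[1,1]*z,z],-1)
    if Rt is None: return (P-d['t'])@d['R']
    p,R=Rt; T=d['T_tool_cam']; return (P@T[:3,:3].T+T[:3,3])@R.T+p
E
python3 - <<'E'
from h import *
o=env.get_obs(); print({k:np.round(v,3).tolist() for k,v in o.items()},env.tcp_to_grasp)
for n in('scene','top'):
    d=save(n,n+'0.png'); print(n,np.round(d['R'],3).tolist(),d['t'])
E
```

```text
pics
{'clock': 0.0, 'joints': [1.368, 0.502, -0.427, 1.551, 0.221, 1.138, -0.21], 'qd': [-0.001, 0.002, 0.0, -0.001, 0.0, 0.001, 0.0], 'effort': [-0.001, -56.66, -5.817, -27.911, -0.069, 0.031, 0.0], 'eef_pos': [0.292, -0.58, 0.226], 'tcp_rot': [[0.893, 0.449, -0.001], [0.449, -0.893, 0.002], [0.0, -0.002, -1.0]], 'ft_force': [0.604, 0.344, -0.057], 'wrist_torque': [-0.016, -0.057, 0.072], 'grasp_force': 0.0, 'finger_gap': 0.092} 0.0188
scene [[-0.654, -0.756, 0.02], [-0.37, 0.296, -0.88], [0.66, -0.583, -0.474]] [0.46755179 0.23543799 0.75091645]
top [[0.02, -1.0, 0.007], [-0.981, -0.021, -0.193], [0.193, -0.003, -0.981]] [0.19838034 0.51002468 1.16390074]
```

View pics/top0.png

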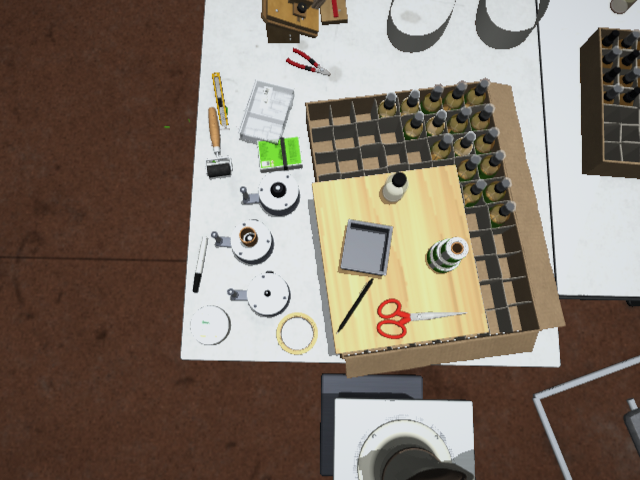

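View pics/scene0.png

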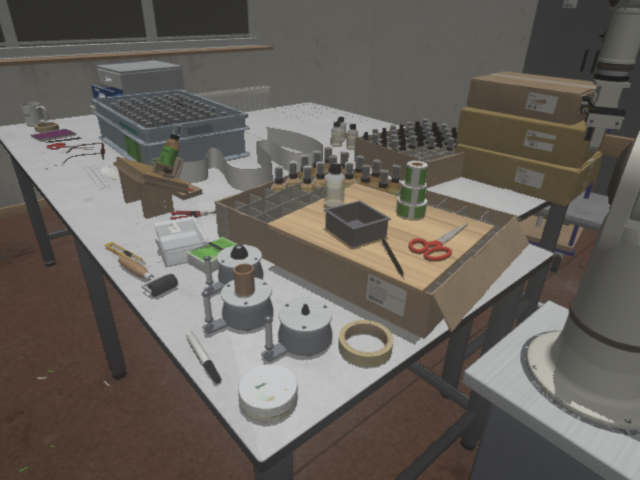

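The top view shows the small unwinder near px (268,294), the medium with the core at (250,240), and the large at (278,190). The bin is at (366,247), the bottle at (395,186) and the roll pile at (450,253), while the scene view shows the same layout with three tiers in the pile. Next I measure positions from the depth clouds.

```bash
cat >> h.py <<'E'
def load(f): return dict(np.load('pics/'+f+'.npz'))
def circ(p):
    import numpy as np
    for _ in range(3):
        c=np.linalg.lstsq(np.c_[2*p,np.ones(len(p))],(p**2).sum(1),rcond=None)[0]; r=np.sqrt(c[2]+c[0]**2+c[1]**2)
        e=abs(np.hypot(*(p-c[:2]).T)-r); p=p[e<max(.003,2*np.median(e))]
    return c[:2],r
def enc(P,c,rad,z0,z1):
    m=(P[...,2]>z0)&(P[...,2]<z1)&(np.hypot(P[...,0]-c[0],P[...,1]-c[1])<rad)
    q=P[m]
    if len(q)<8: return len(q)
    (cx,cy),r=cv2.minEnclosingCircle((q[:,:2]*1000).astype(np.float32))
    return len(q),np.round([cx/1e3,cy/1e3,r/1e3,np.median(q[:,2]),q[:,2].max()],4)
E
python3 - <<'E'
from h import *
d=load('top0.png');P=cloud(d);S=cloud(load('scene0.png'))
def ray(u,v,z):
    r=d['R'].T@np.linalg.inv(d['intrinsics'])@[u,v,1]; c=-d['R'].T@d['t']; return (c+r*(z-c[2])/r[2])
for n,u,v,z in(('small',268,294,.06),('med',250,240,.06),('large',278,190,.06),('core',249,237,.11),('bin',366,247,.157),('bottle',398,180,.214),('pile',456,246,.234),('marker',200,264,.016)):
    c=ray(u,v,z);print(n,np.round(c,3))
    for (a,b,rad) in {'small':[(.055,.065,.06),(.068,.1,.03)],'med':[(.055,.065,.06),(.1,.13,.03)],'large':[(.055,.065,.06),(.068,.1,.03)],'bin':[(.15,.165,.09)],'bottle':[(.205,.23,.05)],'pile':[(.225,.245,.05),(.193,.205,.06),(.14,.16,.06)]}.get(n,[]):
        print('  top',a,enc(P,c,rad,a,b),' scene',enc(S,c,rad,a,b))
m=(P[...,2]>.15)&(P[...,2]<.165)&(np.hypot(P[...,0]-.36,P[...,1]-0)<.1)
print(d['intrinsics'])
b=ray(366,247,.157);m=(P[...,2]>.15)&(P[...,2]<.165)&(np.hypot(P[...,0]-b[0],P[...,1]-b[1])<.09)
print('bin',cv2.minAreaRect((P[m][:,:2]*1000).astype(np.float32)))
E
```

```text
small [0.38  0.319 0.06 ]
  top 0.055 (1302, array([0.3827, 0.3205, 0.0479, 0.0602, 0.065 ]))  scene (1428, array([0.3827, 0.32  , 0.0486, 0.0589, 0.0649]))
  top 0.068 (24, array([0.3826, 0.3194, 0.0067, 0.0753, 0.0848]))  scene (42, array([0.3811, 0.3204, 0.0057, 0.0733, 0.0795]))
med [0.505 0.366 0.06 ]
  top 0.055 (1014, array([0.5066, 0.3643, 0.048 , 0.0602, 0.065 ]))  scene (910, array([0.5059, 0.3639, 0.0488, 0.0588, 0.0648]))
  top 0.1 (99, array([0.5084, 0.3654, 0.0195, 0.1089, 0.1146]))  scene (194, array([0.5082, 0.3654, 0.0203, 0.1058, 0.1103]))
large [0.627 0.305 0.06 ]
  top 0.055 (1004, array([0.6277, 0.3045, 0.0484, 0.06  , 0.065 ]))  scene (609, array([0.6287, 0.3029, 0.0492, 0.0587, 0.0648]))
  top 0.068 (169, array([0.6276, 0.3039, 0.0186, 0.0776, 0.0859]))  scene (134, array([0.6244, 0.3042, 0.0174, 0.0762, 0.0813]))
core [0.501 0.362 0.11 ]
bin [0.476 0.105 0.157]
  top 0.15 (625, array([0.4779, 0.1041, 0.0711, 0.1563, 0.162 ]))  scene (483, array([0.4784, 0.1029, 0.0724, 0.155 , 0.1578]))
bottle [0.608 0.045 0.214]
  top 0.205 (155, array([0.6126, 0.0413, 0.0144, 0.2124, 0.2193]))  scene (74, array([0.6123, 0.0414, 0.0156, 0.2114, 0.2129]))
pile [ 0.467 -0.066  0.234]
  top 0.225 (367, array([ 0.4646, -0.0675,  0.0235,  0.2327,  0.2376]))  scene (177, array([ 0.4647, -0.0664,  0.0244,  0.2315,  0.2344]))
  top 0.193 (52, array([ 0.4597, -0.0611,  0.0216,  0.1992,  0.205 ]))  scene (104, array([ 0.4631, -0.0656,  0.0232,  0.1989,  0.205 ]))
  top 0.14 (209, array([ 0.4643, -0.0658,  0.0343,  0.147 ,  0.1599]))  scene (268, array([ 0.4626, -0.0649,  0.0343,  0.1472,  0.1598]))
marker [0.452 0.488 0.016]
[[516.66857429   0.         317.32329   ]
 [  0.         516.66857429 241.83487343]
 [  0.           0.           1.        ]]
bin ((477.33013916015625, 103.92501831054688), (97.8055648803711, 108.42980194091797), 81.67733001708984)
```

Request:
{"name": "carry_out", "arguments": {
  "deltas": [
    {"travel": [0,0,-1],"angular": [0,0,-0.123]},
    {"travel": [0,0,-1],"angular": [0,0,-0.123]},
    {"travel": [0,0,-1],"angular": [0,0,-0.123]},
    {"travel": [0,0,0],"angular": [0,0,-0.123]},
    {"travel": [0,0,0],"angular": [0,0,-0.123]},
    {"travel": [0,0,0],"angular": [0,0,-0.122]},
    {"travel": [1,0.6,0],"angular": [0,0,0]},
    {"travel": [1,0.6,0],"angular": [0,0,0]},
    {"travel": [1,0.6,0],"angular": [0,0,0]},
    {"travel": [1,0.6,0],"angular": [0,0,0]}
  ]
}}

```text
clock: 1.35
eef_pos: [0.3521, -0.4797, 0.3012]
tcp_rot: [[-0.0, 1.0, -0.0], [1.0, 0.0, 0.001], [0.001, -0.0, -1.0]]
ft_force: [-0.2, 0.1, 0.5]
finger_gap: 0.0921
grasp_force: 0.0
```

Request:
{"name": "carry_out", "arguments": {
  "deltas": [
    {"travel": [1,0.5,0]},
    {"travel": [1,0.5,0]},
    {"travel": [1,0.5,0]},
    {"travel": [1,0.5,0]},
    {"travel": [1,0.5,0]},
    {"travel": [1,0.5,0]},
    {"travel": [1,0.5,0]},
    {"travel": [1,0.5,0]},
    {"travel": [1,0.5,0]},
    {"travel": [1,0.5,0]}
  ]
}}

```text
invalid input
```

Request:
{"name": "carry_out", "arguments": {
  "deltas": [
    {"travel": [1,0.1,0]},
    {"travel": [1,0.1,0]},
    {"travel": [1,0.1,0]},
    {"travel": [1,0.1,0]},
    {"travel": [1,0.1,0]},
    {"travel": [1,0.1,0]},
    {"travel": [1,0.1,0]},
    {"travel": [1,0.1,0]},
    {"travel": [1,0.1,0]},
    {"travel": [1,0.1,0]}
  ]
}}

```text
invalid input
```

Request:
{"name": "carry_out", "arguments": {
  "deltas": [
    {"travel": [1,0,0]},
    {"travel": [1,0,0]},
    {"travel": [1,0,0]},
    {"travel": [1,0,0]},
    {"travel": [1,0,0]},
    {"travel": [1,0,0]},
    {"travel": [1,0,0]},
    {"travel": [1,0,0]},
    {"travel": [1,0,0.5]},
    {"travel": [1,0,1]}
  ]
}}

```text
invalid input
```

Angular must be given in every row.

Request:
{"name": "carry_out", "arguments": {
  "deltas": [
    {"travel": [1,0.5,0],"angular": [0,0,0]},
    {"travel": [1,0.5,0],"angular": [0,0,0]},
    {"travel": [1,0.5,0],"angular": [0,0,0]},
    {"travel": [1,0.5,0],"angular": [0,0,0]},
    {"travel": [1,0.5,0],"angular": [0,0,0]},
    {"travel": [1,0.5,0],"angular": [0,0,0]},
    {"travel": [1,0.5,0],"angular": [0,0,0]},
    {"travel": [1,0.5,0],"angular": [0,0,0]},
    {"travel": [1,0.5,0],"angular": [0,0,0]},
    {"travel": [1,0.5,0],"angular": [0,0,0]}
  ]
}}

```text
clock: 2.6
eef_pos: [0.4768, -0.2298, 0.3014]
tcp_rot: [[-0.0, 1.0, -0.001], [1.0, 0.0, 0.0], [0.0, -0.001, -1.0]]
ft_force: [-0.4, -0.6, 0.0]
finger_gap: 0.0914
grasp_force: 0.0
```

Request:
{"name": "carry_out", "arguments": {
  "deltas": [
    {"travel": [1,0.1,0],"angular": [0,0,0]},
    {"travel": [1,0.1,0],"angular": [0,0,0]},
    {"travel": [1,0.1,0],"angular": [0,0,0]},
    {"travel": [1,0.1,0],"angular": [0,0,0]},
    {"travel": [1,0.1,0],"angular": [0,0,0]},
    {"travel": [1,0.1,0],"angular": [0,0,0]},
    {"travel": [1,0.1,0],"angular": [0,0,0]},
    {"travel": [1,0.1,0],"angular": [0,0,0]},
    {"travel": [1,0.1,0],"angular": [0,0,0]},
    {"travel": [1,0.1,0],"angular": [0,0,0]}
  ]
}}

```text
clock: 3.85
eef_pos: [0.5013, 0.02, 0.3014]
tcp_rot: [[-0.0, 1.0, -0.001], [1.0, 0.0, -0.0], [-0.0, -0.001, -1.0]]
ft_force: [0.1, -0.3, -0.7]
finger_gap: 0.0923
grasp_force: 0.0
```

Request:
{"name": "carry_out", "arguments": {
  "deltas": [
    {"travel": [1,0.26,0],"angular": [0,0,0]},
    {"travel": [1,0,0],"angular": [0,0,0]},
    {"travel": [1,0,0],"angular": [0,0,0]},
    {"travel": [1,0,0],"angular": [0,0,0]},
    {"travel": [1,0,0],"angular": [0,0,0]},
    {"travel": [1,0,0],"angular": [0,0,0]},
    {"travel": [1,0,0],"angular": [0,0,0]},
    {"travel": [1,0,0],"angular": [0,0,0]},
    {"travel": [1,0,0.5],"angular": [0,0,0]},
    {"travel": [1,0,1],"angular": [0,0,0]}
  ]
}}

```text
clock: 5.1
eef_pos: [0.5086, 0.2703, 0.2643]
tcp_rot: [[-0.0, 1.0, 0.002], [1.0, 0.0, 0.0], [0.0, 0.002, -1.0]]
ft_force: [-0.5, 0.1, -0.4]
finger_gap: 0.0919
grasp_force: 0.0
```

Request:
{"name": "carry_out", "arguments": {
  "deltas": [
    {"travel": [1,0,1],"angular": [0,0,0]},
    {"travel": [1,0,1],"angular": [0,0,0]},
    {"travel": [1,0,1],"angular": [0,0,0]},
    {"travel": [0.8,0,1],"angular": [0,0,0]},
    {"travel": [0,0,1],"angular": [0,0,0]},
    {"travel": [0,0,1],"angular": [0,0,0]},
    {"travel": [0,0,0.8],"angular": [0,0,0]},
    {"travel": [0,0,0.3],"angular": [0,0,0]}
  ]
}}

```text
clock: 6.1
eef_pos: [0.5074, 0.3636, 0.0852]
tcp_rot: [[-0.0, 1.0, -0.002], [1.0, 0.0, -0.001], [-0.001, -0.002, -1.0]]
ft_force: [-0.3, -0.9, -0.4]
finger_gap: 0.0915
grasp_force: 0.0
```

Request:
{"name": "carry_out", "arguments": {
  "deltas": [
    {"travel": [0,0,0],"angular": [0,0,0]},
    {"travel": [0,0,0],"angular": [0,0,0]},
    {"travel": [0,0,0],"angular": [0,0,0]},
    {"travel": [0,0,0],"angular": [0,0,0]},
    {"travel": [0,0,0],"angular": [0,0,0]}
  ],
  "claw": 0.3,
  "squeeze": 8
}}

```text
clock: 6.72
eef_pos: [0.5081, 0.3644, 0.087]
tcp_rot: [[-0.0, 1.0, 0.0], [1.0, 0.0, 0.0], [0.0, 0.0, -1.0]]
ft_force: [-0.3, 0.1, 1.0]
finger_gap: 0.0465
grasp_force: 0.0
```

Request:
{"name": "carry_out", "arguments": {
  "deltas": [
    {"travel": [0,0,0],"angular": [0,0,0]},
    {"travel": [0,0,0],"angular": [0,0,0]},
    {"travel": [0,0,0],"angular": [0,0,0]}
  ],
  "claw": 0.2,
  "squeeze": 8
}}

```text
clock: 7.1
eef_pos: [0.508, 0.3644, 0.0868]
tcp_rot: [[-0.0, 1.0, 0.0], [1.0, 0.0, -0.0], [-0.0, 0.0, -1.0]]
ft_force: [-0.3, -1.0, 1.5]
finger_gap: 0.0381
grasp_force: 8.0
```

Request:
{"name": "carry_out", "arguments": {
  "deltas": [
    {"travel": [0,0,-1],"angular": [0,0,0]},
    {"travel": [0,0,-1],"angular": [0,0,0]},
    {"travel": [0,0,-1],"angular": [0,0,0]},
    {"travel": [0,0,-1],"angular": [0,0,0]},
    {"travel": [-1,0,-1],"angular": [0,0,0]},
    {"travel": [-1,-0.2,0],"angular": [0,0,0]},
    {"travel": [-1,-0.2,0],"angular": [0,0,0]},
    {"travel": [-1,-0.2,0],"angular": [0,0,0]},
    {"travel": [-1,-0.2,0],"angular": [0,0,0]},
    {"travel": [-1,-0.2,0],"angular": [0,0,0]}
  ]
}}

```text
clock: 8.35
eef_pos: [0.4827, 0.2136, 0.2117]
tcp_rot: [[-0.001, 1.0, 0.0], [1.0, 0.001, -0.0], [-0.0, 0.0, -1.0]]
ft_force: [0.7, 0.5, 0.1]
finger_gap: 0.038
grasp_force: 8.0
```

Request:
{"name": "carry_out", "arguments": {
  "deltas": [
    {"travel": [-1,-0.2,0],"angular": [0,0,0]},
    {"travel": [-1,0,0],"angular": [0,0,0]},
    {"travel": [-1,0,0],"angular": [0,0,0]},
    {"travel": [-1,0,0],"angular": [0,0,0]},
    {"travel": [-0.4,0,0],"angular": [0,0,0]},
    {"travel": [0,0,0.8],"angular": [0,0,0]},
    {"travel": [0,0,0.8],"angular": [0,0,0]},
    {"travel": [0,0,0.6],"angular": [0,0,0]},
    {"travel": [0,0,0.4],"angular": [0,0,0]},
    {"travel": [0,0,0],"angular": [0,0,0]}
  ]
}}

```text
clock: 9.6
eef_pos: [0.4774, 0.1048, 0.1458]
tcp_rot: [[-0.002, 1.0, -0.002], [1.0, 0.002, 0.0], [0.0, -0.002, -1.0]]
ft_force: [-0.7, 0.1, -0.6]
finger_gap: 0.0382
grasp_force: 8.0
```

Request:
{"name": "carry_out", "arguments": {
  "deltas": [
    {"travel": [0,0,0],"angular": [0,0,0]},
    {"travel": [0,0,0],"angular": [0,0,0]}
  ],
  "claw": 0.48
}}

```text
clock: 9.85
eef_pos: [0.4787, 0.1045, 0.1474]
tcp_rot: [[-0.0, 1.0, 0.001], [1.0, 0.0, 0.0], [0.0, 0.001, -1.0]]
ft_force: [0.9, -0.2, 0.1]
finger_gap: 0.0436
grasp_force: 0.0
```

Request:
{"name": "carry_out", "arguments": {
  "deltas": [
    {"travel": [0,0,-0.8],"angular": [0,0,0]},
    {"travel": [0,0,-1],"angular": [0,0,0]},
    {"travel": [0,0,-1],"angular": [0,0,0]},
    {"travel": [0,0,-1],"angular": [0,0,0]},
    {"travel": [0,0,-1],"angular": [0,0,0]}
  ]
}}

```text
clock: 10.48
eef_pos: [0.4783, 0.1047, 0.2692]
tcp_rot: [[-0.001, 1.0, 0.002], [1.0, 0.001, -0.0], [-0.0, 0.002, -1.0]]
ft_force: [-0.1, -0.1, 0.4]
finger_gap: 0.0442
grasp_force: 0.0
```

Request:
{"name": "carry_out", "arguments": {
  "deltas": [
    {"travel": [-1,-0.55,-1],"angular": [0,0,0]},
    {"travel": [-1,0,0],"angular": [0,0,0]},
    {"travel": [-1,0,0],"angular": [0,0,0]},
    {"travel": [-1,0,0],"angular": [0,0,0]},
    {"travel": [-1,0,0],"angular": [0,0,0]},
    {"travel": [-1,0,0],"angular": [0,0,0]},
    {"travel": [-0.87,0,0],"angular": [0,0,0]},
    {"travel": [0,0,0],"angular": [0,0,0]}
  ],
  "claw": 1
}}

```text
clock: 11.48
eef_pos: [0.4647, -0.0687, 0.2929]
tcp_rot: [[0.003, 1.0, 0.001], [1.0, -0.003, -0.001], [-0.001, 0.001, -1.0]]
ft_force: [0.2, 0.8, -0.2]
finger_gap: 0.0917
grasp_force: 0.0
```

```bash
python3 - <<'E'
from h import *
o=env.get_obs(); d=save('wrist','w1.png'); W=cloud(d,(np.array(o['eef_pos']),np.array(o['tcp_rot'])))
print(o['eef_pos'],np.round(d['T_tool_cam'],3).tolist())
print('top',enc(W,(.4645,-.067),.05,.225,.245)); print(enc(W,(.4645,-.067),.06,.14,.155))
P=cloud(save('top','top1.png'));S=cloud(save('scene','scene1.png'))
for X in(P,S): print('core',enc(X,(.478,.105),.035,.125,.18))
E
```

```text
[ 0.4646522  -0.0687277   0.29285854] [[0.0, -0.957, -0.29, 0.078], [1.0, 0.0, -0.0, -0.0], [0.0, -0.29, 0.957, -0.157], [0.0, 0.0, 0.0, 1.0]]
top (4361, array([ 0.4642, -0.0698,  0.0234,  0.2325,  0.235 ]))
(1122, array([ 0.4646, -0.069 ,  0.0343,  0.1465,  0.155 ]))
core (187, array([0.4779, 0.1065, 0.0193, 0.1561, 0.1682]))
core (312, array([0.4783, 0.1073, 0.0212, 0.1544, 0.1654]))
```

View pics/w1.png

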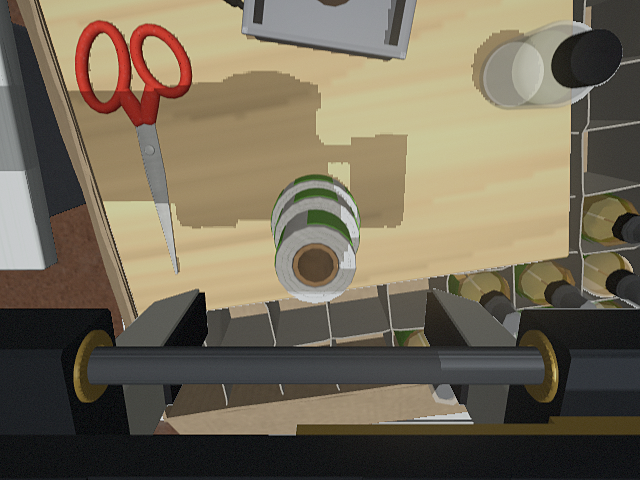

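The wrist view shows the pile, with the small roll's bore at px (316,264), midway between the open fingers. The core is standing upright in the bin.

Request:
{"name": "carry_out", "arguments": {
  "deltas": [
    {"travel": [0,0,1],"angular": [0,0,0]},
    {"travel": [0,0,1],"angular": [0,0,0]},
    {"travel": [0,0,0.9],"angular": [0,0,0]},
    {"travel": [0,0,0.6],"angular": [0,0,0]},
    {"travel": [0,0,0.3],"angular": [0,0,0]},
    {"travel": [0,0,0],"angular": [0,0,0]}
  ]
}}

```text
clock: 12.38
eef_pos: [0.4645, -0.067, 0.1967]
tcp_rot: [[-0.001, 1.0, -0.0], [1.0, 0.001, 0.0], [0.0, -0.0, -1.0]]
ft_force: [-0.1, -0.1, 0.0]
finger_gap: 0.0919
grasp_force: 0.0
```

Request:
{"name": "carry_out", "arguments": {
  "deltas": [
    {"travel": [0,0,0],"angular": [0,0,0]},
    {"travel": [0,0,0],"angular": [0,0,0]},
    {"travel": [0,0,0],"angular": [0,0,0]},
    {"travel": [0,0,0],"angular": [0,0,0]},
    {"travel": [0,0,0],"angular": [0,0,0]},
    {"travel": [0,0,0],"angular": [0,0,0]},
    {"travel": [0,0,0],"angular": [0,0,0]}
  ],
  "claw": 0.4,
  "squeeze": 12
}}

```text
clock: 13.25
eef_pos: [0.4644, -0.0674, 0.1968]
tcp_rot: [[-0.001, 1.0, -0.0], [1.0, 0.001, -0.0], [-0.0, -0.0, -1.0]]
ft_force: [-0.6, -0.6, 1.3]
finger_gap: 0.0447
grasp_force: 12.0
```

Request:
{"name": "carry_out", "arguments": {
  "deltas": [
    {"travel": [0,0,-0.5],"angular": [0,0,0]},
    {"travel": [0,0,-1],"angular": [0,0,0]},
    {"travel": [1,0,-1],"angular": [0,0,0]},
    {"travel": [1,0,0],"angular": [0,0,0]},
    {"travel": [1,-0.3,0],"angular": [0,0,0]},
    {"travel": [1,-0.3,0],"angular": [0,0,0]},
    {"travel": [1,-0.3,0],"angular": [0,0,0]},
    {"travel": [1,-0.3,0],"angular": [0,0,0]},
    {"travel": [1,-0.3,0],"angular": [0,0,0]},
    {"travel": [1,-0.3,0],"angular": [0,0,0]}
  ]
}}

```text
clock: 14.5
eef_pos: [0.4192, 0.1336, 0.26]
tcp_rot: [[-0.001, 1.0, 0.001], [1.0, 0.001, -0.0], [-0.0, 0.001, -1.0]]
ft_force: [0.0, 0.9, -0.2]
finger_gap: 0.0452
grasp_force: 12.0
```

Request:
{"name": "carry_out", "arguments": {
  "deltas": [
    {"travel": [1,-0.3,0],"angular": [0,0,0]},
    {"travel": [1,-0.3,0],"angular": [0,0,0]},
    {"travel": [1,-0.3,0],"angular": [0,0,0]},
    {"travel": [1,-0.3,0],"angular": [0,0,0]},
    {"travel": [1,-0.28,0],"angular": [0,0,0]},
    {"travel": [1,0,1],"angular": [0,0,0]},
    {"travel": [1,0,1],"angular": [0,0,0]},
    {"travel": [0.5,0,1],"angular": [0,0,0]},
    {"travel": [0,0,0],"angular": [0,0,0]},
    {"travel": [0,0,0],"angular": [0,0,0]}
  ]
}}

```text
clock: 15.75
eef_pos: [0.3826, 0.3201, 0.1852]
tcp_rot: [[-0.0, 1.0, 0.001], [1.0, 0.0, 0.0], [0.0, 0.001, -1.0]]
ft_force: [-0.3, 0.4, -0.1]
finger_gap: 0.0451
grasp_force: 12.0
```

```bash
python3 - <<'E'
from h import *
o=env.get_obs(); d=save('wrist','w2.png'); p=np.array(o['eef_pos']);W=cloud(d,(p,np.array(o['tcp_rot'])))
print(p,o['grasp_force'])
print('hub',enc(W,(.3826,.32),.03,.066,.1)); print('disc',enc(W,(.3826,.32),.06,.055,.063))
print('roll top',enc(W,p[:2],.04,p[2]+.03,p[2]+.045))
E
```

```text
[0.3825717  0.32005291 0.18518062] 11.99986231746152
hub (292, array([0.3828, 0.3179, 0.0069, 0.073 , 0.081 ]))
disc (11142, array([0.3826, 0.3177, 0.048 , 0.0588, 0.0628]))
roll top (9990, array([0.3826, 0.3298, 0.0355, 0.221 , 0.2302]))
```

View pics/w2.png

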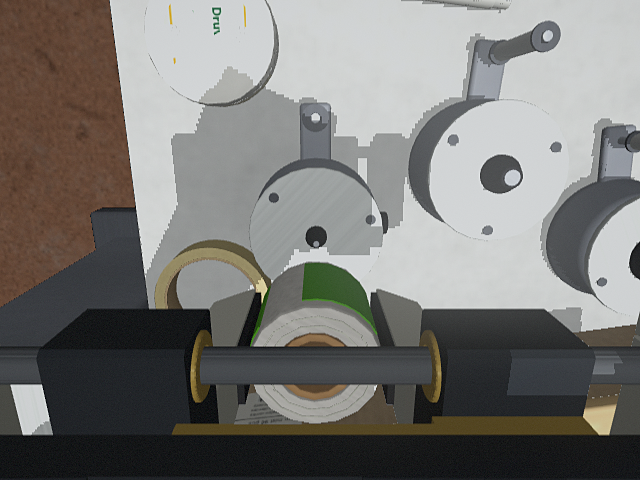

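The wrist view shows the small roll in the jaws at px (315,350), with the small hub ahead at (316,236). Both cameras put the tool over the hub within 1 mm, so I lower it.

Request:
{"name": "carry_out", "arguments": {
  "deltas": [
    {"travel": [0,0,1],"angular": [0,0,0]},
    {"travel": [0,0,1],"angular": [0,0,0]},
    {"travel": [0,0,0.8],"angular": [0,0,0]},
    {"travel": [0,0,0.6],"angular": [0,0,0]},
    {"travel": [0,0,0.4],"angular": [0,0,0]},
    {"travel": [0,0,0.3],"angular": [0,0,0]},
    {"travel": [0,0,0.2],"angular": [0,0,0]},
    {"travel": [0,0,0.2],"angular": [0,0,0]},
    {"travel": [0,0,0],"angular": [0,0,0]}
  ]
}}

```text
clock: 16.92
eef_pos: [0.3821, 0.32, 0.0715]
tcp_rot: [[-0.001, 1.0, -0.0], [1.0, 0.001, -0.0], [-0.0, -0.0, -1.0]]
ft_force: [0.1, -0.7, 1.0]
finger_gap: 0.0452
grasp_force: 12.0
```

Request:
{"name": "carry_out", "arguments": {
  "deltas": [
    {"travel": [0,0,0],"angular": [0,0,0]},
    {"travel": [0,0,0],"angular": [0,0,0]},
    {"travel": [0,0,0],"angular": [0,0,0]},
    {"travel": [0,0,-0.6],"angular": [0,0,0]},
    {"travel": [0,0,-1],"angular": [0,0,0]},
    {"travel": [0,0,-1],"angular": [0,0,0]},
    {"travel": [0,0,-1],"angular": [0,0,0]},
    {"travel": [0,0,-1],"angular": [0,0,0]},
    {"travel": [0,0,-1],"angular": [0,0,0]},
    {"travel": [0,0,-1],"angular": [0,0,0]}
  ],
  "claw": 0.8
}}

```text
clock: 18.18
eef_pos: [0.382, 0.3203, 0.2385]
tcp_rot: [[-0.001, 1.0, 0.001], [1.0, 0.001, 0.0], [0.0, 0.001, -1.0]]
ft_force: [-0.2, -0.2, 1.0]
finger_gap: 0.0738
grasp_force: 0.0
```

```bash
python3 - <<'E'
from h import *
o=env.get_obs(); d=save('wrist','w3.png'); p=np.array(o['eef_pos']);W=cloud(d,(p,np.array(o['tcp_rot'])))
print('small roll top',enc(W,(.3826,.318),.04,.095,.115),'medhub',enc(W,(.506,.363),.025,.066,.1),enc(W,(.506,.363),.06,.055,.063),'largehub',enc(W,(.627,.302),.03,.066,.1))
S=cloud(save('scene','s3.png'));print(enc(S,(.3826,.318),.04,.09,.115),enc(S,(.506,.363),.03,.066,.1))
P=cloud(save('top','t3.png'));print(enc(P,(.3826,.318),.04,.09,.115),enc(P,(.506,.363),.03,.066,.1),'pile',enc(P,(.4645,-.067),.05,.18,.2))
E
```

```text
small roll top (2620, array([0.382 , 0.3176, 0.0234, 0.1045, 0.1074])) medhub (745, array([0.5064, 0.3617, 0.0123, 0.0754, 0.0815])) (10356, array([0.5069, 0.3619, 0.0482, 0.0587, 0.063 ])) largehub (1538, array([0.6263, 0.3022, 0.0181, 0.077 , 0.0812]))
(499, array([0.381 , 0.3187, 0.0245, 0.1036, 0.1071])) (103, array([0.5067, 0.3636, 0.0121, 0.0739, 0.0803]))
0 0 pile (435, array([ 0.4651, -0.0657,  0.0288,  0.1865,  0.1919]))
```

Request:
{"name": "carry_out", "arguments": {
  "deltas": [
    {"travel": [-1,0.33,0],"angular": [0,0,0]},
    {"travel": [-1,0.33,0],"angular": [0,0,0]},
    {"travel": [-1,0.33,0],"angular": [0,0,0]},
    {"travel": [-1,0.33,0],"angular": [0,0,0]},
    {"travel": [-1,0.33,0],"angular": [0,0,0]},
    {"travel": [-1,0.33,0],"angular": [0,0,0]},
    {"travel": [-1,0.33,0],"angular": [0,0,0]},
    {"travel": [-1,0.33,0],"angular": [0,0,0]},
    {"travel": [-1,0.33,0],"angular": [0,0,0]},
    {"travel": [-1,0.33,0],"angular": [0,0,0]}
  ],
  "claw": 1
}}

```text
clock: 19.58
eef_pos: [0.4644, 0.0691, 0.2361]
tcp_rot: [[-0.001, 1.0, -0.001], [1.0, 0.001, -0.0], [-0.0, -0.001, -1.0]]
ft_force: [0.2, -0.0, 0.1]
finger_gap: 0.0919
grasp_force: 0.0
```

Request:
{"name": "carry_out", "arguments": {
  "deltas": [
    {"travel": [-1,0,0],"angular": [0,0,0]},
    {"travel": [-1,0,0],"angular": [0,0,0]},
    {"travel": [-1,0,0],"angular": [0,0,0]},
    {"travel": [-1,0,0],"angular": [0,0,0]},
    {"travel": [-1,0,0],"angular": [0,0,0]},
    {"travel": [-0.47,0,0],"angular": [0,0,0]},
    {"travel": [0,0,0],"angular": [0,0,0]},
    {"travel": [0,0,0],"angular": [0,0,0]}
  ]
}}

```text
clock: 20.58
eef_pos: [0.4648, -0.0654, 0.2367]
tcp_rot: [[-0.002, 1.0, -0.0], [1.0, 0.002, 0.001], [0.001, -0.0, -1.0]]
ft_force: [0.4, -0.0, 0.6]
finger_gap: 0.092
grasp_force: 0.0
```

```bash
python3 - <<'E'
from h import *
o=env.get_obs(); d=save('wrist','w4.png'); p=np.array(o['eef_pos']);W=cloud(d,(p,np.array(o['tcp_rot'])))
print(p,'medium top',enc(W,(.4645,-.068),.045,.18,.2),'large',enc(W,(.4645,-.068),.05,.14,.155))
E
```

```text
[ 0.46484613 -0.06543383  0.23667694] medium top (6136, array([ 0.4653, -0.0683,  0.0289,  0.1865,  0.1893])) large (1921, array([ 0.4641, -0.0682,  0.0343,  0.1467,  0.155 ]))
```

Request:
{"name": "carry_out", "arguments": {
  "deltas": [
    {"travel": [0,0,1],"angular": [0,0,0]},
    {"travel": [0,0,1],"angular": [0,0,0]},
    {"travel": [0,0,0.7],"angular": [0,0,0]},
    {"travel": [0,0,0.5],"angular": [0,0,0]},
    {"travel": [0,0,0],"angular": [0,0,0]}
  ]
}}

```text
clock: 21.25
eef_pos: [0.4646, -0.0662, 0.1562]
tcp_rot: [[-0.001, 1.0, -0.001], [1.0, 0.001, 0.001], [0.001, -0.001, -1.0]]
ft_force: [-0.5, -0.2, 0.7]
finger_gap: 0.0918
grasp_force: 0.0
```

Request:
{"name": "carry_out", "arguments": {
  "deltas": [
    {"travel": [0,0,0],"angular": [0,0,0]},
    {"travel": [0,0,0],"angular": [0,0,0]},
    {"travel": [0,0,0],"angular": [0,0,0]},
    {"travel": [0,0,0],"angular": [0,0,0]},
    {"travel": [0,0,0],"angular": [0,0,0]},
    {"travel": [0,0,0],"angular": [0,0,0]}
  ],
  "claw": 0.5,
  "squeeze": 14
}}

```text
clock: 22.0
eef_pos: [0.4651, -0.0668, 0.1569]
tcp_rot: [[-0.0, 1.0, 0.0], [1.0, 0.0, -0.0], [-0.0, 0.0, -1.0]]
ft_force: [-0.9, -0.8, 2.8]
finger_gap: 0.0558
grasp_force: 14.0
```

Request:
{"name": "carry_out", "arguments": {
  "deltas": [
    {"travel": [0,0,-0.5],"angular": [0,0,0]},
    {"travel": [0,0,-1],"angular": [0,0,0]},
    {"travel": [0,0,-1],"angular": [0,0,0]},
    {"travel": [1,0,-0.7],"angular": [0,0,0]},
    {"travel": [1,0,0],"angular": [0,0,0]},
    {"travel": [1,0,0],"angular": [0,0,0]},
    {"travel": [1,0,0],"angular": [0,0,0]},
    {"travel": [1,0.3,0],"angular": [0,0,0]},
    {"travel": [1,0.3,0],"angular": [0,0,0]},
    {"travel": [1,0.3,0],"angular": [0,0,0]}
  ]
}}

```text
clock: 23.25
eef_pos: [0.4868, 0.1107, 0.2372]
tcp_rot: [[-0.002, 1.0, -0.0], [1.0, 0.002, 0.0], [0.0, -0.0, -1.0]]
ft_force: [0.4, 0.4, -0.4]
finger_gap: 0.0554
grasp_force: 14.0
```

Request:
{"name": "carry_out", "arguments": {
  "deltas": [
    {"travel": [1,0.3,0],"angular": [0,0,0]},
    {"travel": [1,0.3,0],"angular": [0,0,0]},
    {"travel": [1,0.15,0],"angular": [0,0,0]},
    {"travel": [1,0,0],"angular": [0,0,0]},
    {"travel": [1,0,0],"angular": [0,0,0]},
    {"travel": [1,0,0],"angular": [0,0,0]},
    {"travel": [1,0,0],"angular": [0,0,0]},
    {"travel": [1,0,0],"angular": [0,0,0]},
    {"travel": [1,0,1],"angular": [0,0,0]},
    {"travel": [1,0,1],"angular": [0,0,0]}
  ]
}}

```text
clock: 24.5
eef_pos: [0.505, 0.3606, 0.187]
tcp_rot: [[-0.001, 1.0, 0.0], [1.0, 0.001, 0.001], [0.001, 0.0, -1.0]]
ft_force: [0.4, 0.1, -1.2]
finger_gap: 0.0557
grasp_force: 14.0
```

Request:
{"name": "carry_out", "arguments": {
  "deltas": [
    {"travel": [0.22,0,1],"angular": [0,0,0]},
    {"travel": [0,0,0.6],"angular": [0,0,0]},
    {"travel": [0,0,0],"angular": [0,0,0]},
    {"travel": [0,0,0],"angular": [0,0,0]}
  ]
}}

```text
clock: 25.0
eef_pos: [0.5068, 0.3633, 0.1475]
tcp_rot: [[0.001, 1.0, 0.001], [1.0, -0.001, 0.0], [0.0, 0.001, -1.0]]
ft_force: [0.3, 0.3, -0.6]
finger_gap: 0.0559
grasp_force: 14.0
```

Request:
{"name": "carry_out", "arguments": {
  "deltas": [
    {"travel": [0,0,0.9],"angular": [0,0,0]},
    {"travel": [0,0,0.7],"angular": [0,0,0]},
    {"travel": [0,0,0.5],"angular": [0,0,0]},
    {"travel": [0,0,0.4],"angular": [0,0,0]},
    {"travel": [0,0,0.3],"angular": [0,0,0]},
    {"travel": [0,0,0.26],"angular": [0,0,0]},
    {"travel": [0,0,0],"angular": [0,0,0]}
  ]
}}

```text
clock: 25.88
eef_pos: [0.5058, 0.3638, 0.0698]
tcp_rot: [[-0.001, 1.0, -0.0], [1.0, 0.001, -0.0], [-0.0, -0.0, -1.0]]
ft_force: [-0.7, 0.6, -0.3]
finger_gap: 0.0559
grasp_force: 14.0
```

Request:
{"name": "carry_out", "arguments": {
  "deltas": [
    {"travel": [0,0,0],"angular": [0,0,0]},
    {"travel": [0,0,0],"angular": [0,0,0]},
    {"travel": [0,0,0],"angular": [0,0,0]},
    {"travel": [0,0,-0.6],"angular": [0,0,0]},
    {"travel": [0,0,-1],"angular": [0,0,0]},
    {"travel": [0,0,-1],"angular": [0,0,0]},
    {"travel": [0,0,-1],"angular": [0,0,0]},
    {"travel": [0,0,-1],"angular": [0,0,0]},
    {"travel": [0,0,-1],"angular": [0,0,0]},
    {"travel": [0,0,-1],"angular": [0,0,0]}
  ],
  "claw": 0.88
}}

```text
clock: 27.12
eef_pos: [0.5059, 0.3641, 0.2373]
tcp_rot: [[-0.001, 1.0, 0.001], [1.0, 0.001, 0.001], [0.001, 0.001, -1.0]]
ft_force: [0.3, -0.1, -0.4]
finger_gap: 0.0804
grasp_force: 0.0
```

```bash
python3 - <<'E'
from h import *
o=env.get_obs(); d=save('wrist','w5.png'); p=np.array(o['eef_pos']);W=cloud(d,(p,np.array(o['tcp_rot'])))
print('med roll top',enc(W,(.506,.362),.045,.09,.115),'largehub',enc(W,(.627,.302),.03,.066,.1),enc(W,(.627,.302),.06,.055,.063))
S=cloud(save('scene','s5.png'));print(enc(S,(.506,.363),.045,.09,.115),enc(S,(.3826,.318),.04,.09,.115))
E
```

```text
med roll top (3319, array([0.5057, 0.3621, 0.029 , 0.0985, 0.1016])) largehub (1085, array([0.6264, 0.3045, 0.0178, 0.0773, 0.0814])) (5391, array([0.6278, 0.3019, 0.0482, 0.0587, 0.063 ]))
(445, array([0.5049, 0.365 , 0.0295, 0.098 , 0.1013])) (500, array([0.3815, 0.3195, 0.024 , 0.1036, 0.1069]))
```

Request:
{"name": "carry_out", "arguments": {
  "deltas": [
    {"travel": [-1,-0.17,0],"angular": [0,0,0]},
    {"travel": [-1,-0.17,0],"angular": [0,0,0]},
    {"travel": [-1,-0.17,0],"angular": [0,0,0]},
    {"travel": [-1,-0.17,0],"angular": [0,0,0]},
    {"travel": [-1,-0.17,0],"angular": [0,0,0]},
    {"travel": [-1,-0.17,0],"angular": [0,0,0]},
    {"travel": [-1,-0.17,0],"angular": [0,0,0]},
    {"travel": [-1,-0.17,0],"angular": [0,0,0]},
    {"travel": [-1,-0.17,0],"angular": [0,0,0]},
    {"travel": [-1,-0.15,0],"angular": [0,0,0]}
  ],
  "claw": 1
}}

```text
clock: 28.48
eef_pos: [0.4635, 0.113, 0.235]
tcp_rot: [[-0.001, 1.0, -0.0], [1.0, 0.001, -0.0], [-0.0, -0.0, -1.0]]
ft_force: [0.4, -0.3, 0.5]
finger_gap: 0.092
grasp_force: 0.0
```

Request:
{"name": "carry_out", "arguments": {
  "deltas": [
    {"travel": [-1,0,0],"angular": [0,0,0]},
    {"travel": [-1,0,0],"angular": [0,0,0]},
    {"travel": [-1,0,0],"angular": [0,0,0]},
    {"travel": [-1,0,0],"angular": [0,0,0]},
    {"travel": [-1,0,0],"angular": [0,0,0]},
    {"travel": [-1,0,0],"angular": [0,0,0]},
    {"travel": [-1,0,0],"angular": [0,0,0]},
    {"travel": [-0.22,0,0.6],"angular": [0,0,0]},
    {"travel": [0,0,0],"angular": [0,0,0]},
    {"travel": [0,0,0],"angular": [0,0,0]}
  ]
}}

```text
clock: 29.72
eef_pos: [0.464, -0.0651, 0.22]
tcp_rot: [[-0.003, 1.0, -0.0], [1.0, 0.003, 0.001], [0.001, -0.0, -1.0]]
ft_force: [0.4, -0.6, -0.5]
finger_gap: 0.0918
grasp_force: 0.0
```

```bash
python3 - <<'E'
from h import *
o=env.get_obs(); d=save('wrist','w6.png'); p=np.array(o['eef_pos']);W=cloud(d,(p,np.array(o['tcp_rot'])))
print(p,'large',enc(W,(.4645,-.068),.05,.14,.16))
E
```

```text
[ 0.46398708 -0.06513352  0.21998604] large (6178, array([ 0.4644, -0.0686,  0.0343,  0.1465,  0.1492]))
```

Request:
{"name": "carry_out", "arguments": {
  "deltas": [
    {"travel": [0,0,1],"angular": [0,0,0]},
    {"travel": [0,0,1],"angular": [0,0,0]},
    {"travel": [0,0,0.9],"angular": [0,0,0]},
    {"travel": [0,0,0.6],"angular": [0,0,0]},
    {"travel": [0,0,0.4],"angular": [0,0,0]},
    {"travel": [0,0,0],"angular": [0,0,0]}
  ]
}}

```text
clock: 30.52
eef_pos: [0.4641, -0.0663, 0.1225]
tcp_rot: [[-0.001, 1.0, -0.001], [1.0, 0.001, 0.0], [0.0, -0.001, -1.0]]
ft_force: [-0.7, 0.9, -0.4]
finger_gap: 0.0911
grasp_force: 0.0
```

Request:
{"name": "carry_out", "arguments": {
  "deltas": [
    {"travel": [0,0,0],"angular": [0,0,0]},
    {"travel": [0,0,0],"angular": [0,0,0]},
    {"travel": [0,0,0],"angular": [0,0,0]},
    {"travel": [0,0,0],"angular": [0,0,0]},
    {"travel": [0,0,0],"angular": [0,0,0]}
  ],
  "claw": 0.62,
  "squeeze": 16
}}

```text
clock: 31.15
eef_pos: [0.4646, -0.0668, 0.1232]
tcp_rot: [[-0.0, 1.0, 0.001], [1.0, 0.0, -0.0], [-0.0, 0.001, -1.0]]
ft_force: [-0.3, 0.3, 5.5]
finger_gap: 0.0683
grasp_force: 16.0
```

Request:
{"name": "carry_out", "arguments": {
  "deltas": [
    {"travel": [0,0,-0.5],"angular": [0,0,0]},
    {"travel": [0,0,-1],"angular": [0,0,0]},
    {"travel": [0,0,-1],"angular": [0,0,0]},
    {"travel": [0,0,-1],"angular": [0,0,0]},
    {"travel": [1,0,-1],"angular": [0,0,0]},
    {"travel": [1,0,-1],"angular": [0,0,0]},
    {"travel": [1,0,0],"angular": [0,0,0]},
    {"travel": [1,0,0],"angular": [0,0,0]},
    {"travel": [1,0,0],"angular": [0,0,0]},
    {"travel": [1,0,0],"angular": [0,0,0]}
  ]
}}

```text
clock: 32.4
eef_pos: [0.4636, 0.0842, 0.2605]
tcp_rot: [[-0.001, 1.0, -0.0], [1.0, 0.001, -0.0], [-0.0, -0.0, -1.0]]
ft_force: [0.7, 0.5, -0.9]
finger_gap: 0.0687
grasp_force: 16.0
```

Request:
{"name": "carry_out", "arguments": {
  "deltas": [
    {"travel": [1,0.4,0],"angular": [0,0,0]},
    {"travel": [1,0.7,0],"angular": [0,0,0]},
    {"travel": [1,0.8,0],"angular": [0,0,0]},
    {"travel": [1,0.8,0],"angular": [0,0,0]},
    {"travel": [1,0.8,0],"angular": [0,0,0]},
    {"travel": [1,0.8,0],"angular": [0,0,0]},
    {"travel": [1,0.8,0],"angular": [0,0,0]},
    {"travel": [1,0.8,0],"angular": [0,0,0]},
    {"travel": [0.8,0.6,1],"angular": [0,0,0]},
    {"travel": [0,0,1],"angular": [0,0,0]}
  ]
}}

```text
clock: 33.65
eef_pos: [0.6264, 0.3058, 0.2098]
tcp_rot: [[-0.003, 1.0, -0.001], [1.0, 0.003, 0.002], [0.002, -0.001, -1.0]]
ft_force: [-0.6, -0.3, -1.3]
finger_gap: 0.0687
grasp_force: 16.0
```

Request:
{"name": "carry_out", "arguments": {
  "deltas": [
    {"travel": [0,0,1],"angular": [0,0,0]},
    {"travel": [0,0,1],"angular": [0,0,0]},
    {"travel": [0,0,0.5],"angular": [0,0,0]},
    {"travel": [0,0,0],"angular": [0,0,0]},
    {"travel": [0,0,0],"angular": [0,0,0]}
  ]
}}

```text
clock: 34.28
eef_pos: [0.627, 0.3039, 0.149]
tcp_rot: [[-0.0, 1.0, 0.001], [1.0, 0.0, 0.001], [0.001, 0.001, -1.0]]
ft_force: [0.6, 0.1, -1.4]
finger_gap: 0.0685
grasp_force: 16.0
```

Request:
{"name": "carry_out", "arguments": {
  "deltas": [
    {"travel": [0,0,0.9],"angular": [0,0,0]},
    {"travel": [0,0,0.7],"angular": [0,0,0]},
    {"travel": [0,0,0.5],"angular": [0,0,0]},
    {"travel": [0,0,0.4],"angular": [0,0,0]},
    {"travel": [0,0,0.3],"angular": [0,0,0]},
    {"travel": [0,0,0.26],"angular": [0,0,0]},
    {"travel": [0,0,0],"angular": [0,0,0]}
  ]
}}

```text
clock: 35.15
eef_pos: [0.6267, 0.3038, 0.0715]
tcp_rot: [[-0.001, 1.0, 0.001], [1.0, 0.001, 0.0], [0.0, 0.001, -1.0]]
ft_force: [0.2, -0.4, -1.1]
finger_gap: 0.069
grasp_force: 16.0
```

Request:
{"name": "carry_out", "arguments": {
  "deltas": [
    {"travel": [0,0,0],"angular": [0,0,0]},
    {"travel": [0,0,0],"angular": [0,0,0]},
    {"travel": [0,0,0],"angular": [0,0,0]},
    {"travel": [0,0,-0.6],"angular": [0,0,0]},
    {"travel": [0,0,-1],"angular": [0,0,0]},
    {"travel": [0,0,-1],"angular": [0,0,0]},
    {"travel": [0,0,-1],"angular": [0,0,0]},
    {"travel": [0,0,-1],"angular": [0,0,0]},
    {"travel": [0,0,-1],"angular": [0,0,0]},
    {"travel": [0,0,-1],"angular": [0,0,0]}
  ],
  "claw": 0.98
}}

```text
clock: 36.4
eef_pos: [0.6265, 0.3036, 0.2388]
tcp_rot: [[-0.001, 1.0, 0.001], [1.0, 0.001, 0.0], [0.0, 0.001, -1.0]]
ft_force: [-0.1, 0.4, 0.2]
finger_gap: 0.0901
grasp_force: 0.0
```

```bash
python3 - <<'E'
from h import *
o=env.get_obs(); d=save('wrist','w7.png'); p=np.array(o['eef_pos']);W=cloud(d,(p,np.array(o['tcp_rot'])))
S=cloud(save('scene','s7.png'));P=cloud(save('top','t7.png'))
for X in(W,S,P):
  for n,c,a,b,r in(('L',(.627,.302),.088,.11,.05),('M',(.506,.362),.09,.115,.045),('S',(.3826,.318),.095,.115,.04),('core',(.478,.105),.125,.18,.035),('bottle',(.612,.041),.205,.23,.05)):
    print(n,enc(X,c,r,a,b))
E
```

```text
L (3808, array([0.6265, 0.3013, 0.0344, 0.0944, 0.0974]))
M (4109, array([0.506 , 0.362 , 0.029 , 0.0984, 0.1013]))
S (627, array([0.3947, 0.3152, 0.0198, 0.1015, 0.1062]))
core 0
bottle 0
L (353, array([0.6251, 0.3024, 0.0356, 0.0938, 0.0969]))
M (443, array([0.505 , 0.3643, 0.0305, 0.098 , 0.1007]))
S (420, array([0.3813, 0.3191, 0.0241, 0.1041, 0.1072]))
core (311, array([0.4776, 0.1068, 0.0207, 0.1545, 0.1648]))
bottle (75, array([0.613 , 0.041 , 0.0164, 0.211 , 0.2137]))
L (160, array([0.6233, 0.3012, 0.0334, 0.0951, 0.101 ]))
M (376, array([0.5056, 0.3647, 0.029 , 0.0994, 0.1059]))
S (296, array([0.3818, 0.3197, 0.0232, 0.1056, 0.1126]))
core (185, array([0.4778, 0.1066, 0.0194, 0.1581, 0.1693]))
bottle 0
```

View pics/s7.png

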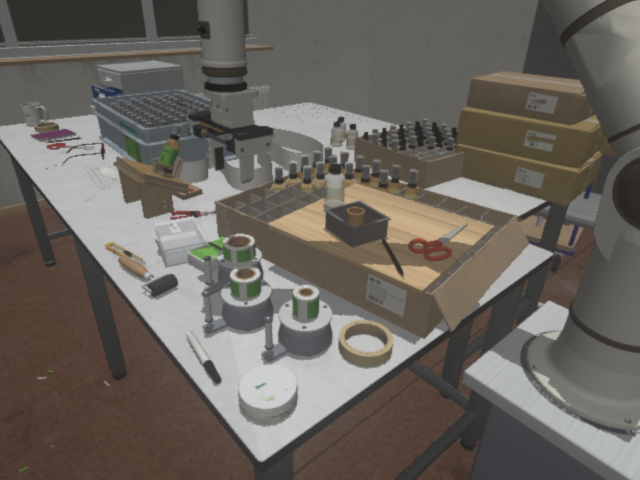

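The scene view shows the rolls flat on their hubs: small at px (305,302), medium at (245,283) and large at (239,249). The core is in the bin at (356,215), and the bottle and marker haven't moved. The measured roll tops (0.096, 0.100 and 0.106 m) match seated rolls.

```bash
python3 -c "
from plant import env
print(env.close_job())"
```

```text
the job is handed in; nothing more can be done
None
```

The job is done and handed in at about 36 s on the robot's clock: all three rolls lie flat on their matching hubs, the empty core is in the grey bin, and the bottle and marker were left where they were.

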